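# Shut the coolant valve under a computer's sliding cover

## Robot

A 6-joint arm with a two-finger parallel gripper is mounted at the origin on the work surface. World frame = base frame: x ahead of the robot, y to its left, z up, the work surface at z = 0. Lengths are in m, angles in rad, forces in N, time in s.
With the tool pointing down it reaches from about 0.15 to 0.775 m from the base axis. Payload 6.1 kg.
Tool frame: the origin (TCP) lies on the centre line of the jaws, within the pads' length; the fingertips stand 17 mm ahead of it and the grasp point (between the pads) lies 2 mm behind it; z points along the fingers, x is the direction in which the jaws open and shut, and the axes are right-handed (so a half turn about z gives the same grasp; the last joint's range is limited). The gripper opens to 85 mm and grips with 20 to 120 N. Pads are 22 mm wide; open, the fingers measure 114 mm over their backs; the gripper's body (76 mm by 85 mm) begins 54 mm behind the grasp point. The pads swing forward as they close: fully open they stand 13 mm farther back than shut.
Start: joints at [-1.165, 0.126, -0.04, 1.405, 0, 1.571], TCP at [0.207, -0.482, 0.248] pointing down, gripper open.
Joint ranges: [-2.72, 2.72], [-0.95, 1.95], [-1.27, 1.35], [-1.78, 2.02], [-1.46, 1.47], [-3.14, 3.14]. Speed limits (rad/s): [2.39, 2.39, 3.01, 3.14, 3.14, 3.14].

## Interface

Orientations are given as a unit quaternion [w, x, y, z].
In Python, from station import bot gives the robot as it stands.
- The arm moves only by the shell command python3 -m crank 'ROWS' [OPENING] [FORCE]. ROWS is JSON, a list that holds one entry, the list of rows, each a list of 4 numbers: the shift along the tool's x, y, z in units of 50 mm (1.0 is 50 mm), then the turn about the tool's z in degrees. In form: [[[tx, ty, tz, twist], ...]]. A call has exactly 5 rows; each row shifts and turns the pose as measured when the row begins, along the tool's axes as they then stand; what a row does not reach is not made up. A row lasts 1/8 s, in which the tool goes at most 62.5 mm and 10.7 degrees, less where a joint would pass 70% of its speed; a pose out of reach is approached as far as the arm can. A call is refused whole if a number of a shift passes 1 or a number of a turn 10.7, either way. A call with a gripper value outside its range is refused whole. OPENING is the opening, from 0 (shut) to 1 (fully open), set as the call begins (- or left out, the last holds). The fingers move at their own pace and stop on an object; FORCE is the grip in N (left out, the last holds). Time passes only in rows, so rows that do not move let the fingers close, or fill a call up. It gives the time, the measured TCP pose, the force and the opening at its end, in the units of the state.
- bot.observe(): the state, without advancing time (a new reading comes with each control period).
- bot.read_camera(name): name is "scene" or "top"; returns (picture, depth): 420x560x3 uint8, red, green, blue; 420x560 float32, m along the optical axis (not along the pixel's ray), 0 where there is no reading.
- bot.get_calibration(name): a dict with "vfov" (degrees; the focal length in pixels is half the picture's height over the tangent of half this angle, whatever the lens; pixels are square), "cx", "cy" (the principal point, pixels), "k1" (the pictures are not rectified: a ray, as slopes to the right and down, at radius r is drawn at 1 + k1 r^2 times it, then the intrinsics apply), "world_from_camera" (4x4, takes a point from camera to world coordinates). Camera axes: x right, y down, z forward; pixel columns grow to the right and rows downward; lengths in m; the calibration is good to about 2 mm. A picture is of the moment at which its call begins. get_calibration takes no time and is no camera call.
- bot.finish_job(): hands the job in, once; it reports no verdict.
The state is a dict: "t": time; "q": joint angles; "qvel": joint speeds; "tau": joint torques, N m; "eef_pos": TCP position; "tcp_rot": TCP orientation; "force": force on the tool from outside, world axes, zero at the start; "moment": the same for the moment, N m; "finger_gap": opening from 0.0 (shut) to 1.0 (fully open).
Only numpy, scipy, OpenCV 4.12 (cv2) and the standard library are available. Lean on these libraries where they do the work, as an engineer would, in place of code of your own. Each camera call takes 0.05 s, during which the arm holds its last target.

## Task

The desktop computer lying on the bench has a flat metal cover over its coolant valves. Push the cover by its raised rib all the way along its rails to the other end of the case, sliding it without lifting it, and leave it there; then push the valve handle that is marked with a round disc over its pivot a quarter turn clockwise (seen from above) until it is fully shut. Leave the other valve's handle and the things lying around as they are.

Things in the scene. Friction and masses are not known exactly. Their poses are not given: they have to be found in the camera images.
- case: Black desktop computer lying on its side, fixed, 320 (x) x 430 (y) x 118 mm high. Origin: centre of its underside; z up. Two runners, top 120 mm above the bench, carry the cover along the case's y between guide rails (inner faces at x = +-87 mm) and end stops (y = +-209 mm), all with tops at 130 mm. At the -y half is a closed panel, top 118 mm, over which the cover can be slid.
- bay (a point): Centre of the mouth of the open valve bay, 120 mm above the bench, in the case's +y half (102 mm from the case's centre). The bay is 140 mm (case x) by 196 mm (case y); its floor is 55 mm above the bench. It holds two valves side by side along y, about 84 mm apart; which is which varies.
- cover: Loose aluminium cover, 170 (x) x 210 (y) x 5 mm, about 0.45 kg, resting on the runners (2 mm play to each guide rail), hiding the bay at the start. Origin: centre of its underside; axes parallel to the case's. In the case's frame its y is 92 to 102 mm at the start, -104 mm against the other end stop. Sliding it takes a few newtons.
- cover_rib (a point): Centre of the top of the raised rib across the middle of the cover, 27 mm above the cover's underside (147 mm above the bench). The rib is 100 mm long along the cover's x, 14 mm thick along y and stands 22 mm above the cover's top face.
- disc_lever (a joint): Angle of the handle marked with the disc, about a vertical axis: 0 = open, the handle points to the case's -x; 1.57 = fully shut at its stop, the handle points to the case's +y (clockwise seen from above). It stays where it is left; about 2 N at 36 mm from the pivot turns it. Starts at 0 to 0.3.
- disc_pivot (a point): On the pivot axis of the marked handle, at the top face of its bar, 104 mm above the bench. The bar is steel, 12 mm wide, 12 mm high (92 to 104 mm above the bench), and ends 50 mm from the pivot; a round steel disc, 34 mm across, 4 mm thick, lies on it over the pivot. Beneath it: a brass valve body 24 x 26 mm, top 89 mm, and a copper pipe along x, top 77 mm above the bench.
- disc_tip (a point): Middle of the outer end of the marked handle, at its top face, 50 mm from the pivot.
- plain_lever (a joint): Angle of the other handle, same meaning as for the marked one. Must be left as it is.
- plain_pivot (a point): Same point of the other handle: same bar, but with only a small 10 mm square nut over its pivot instead of the disc.
- plain_tip (a point): Middle of the outer end of the other handle, at its top face, 50 mm from its pivot.
- jar: Bystander: small loose clear screw jar with a steel lid, 40 mm across, 45 mm high, standing on the strip of the case on its +x side. Origin: centre of its underside.
- mouse: Bystander: loose grey computer mouse, 105 x 60 x 32 mm, on the bench. Origin: centre of its underside.
- tape: Bystander: loose roll of masking tape lying flat on the bench, 96 mm across, 24 mm high. Origin: centre of its underside.
- drive: Bystander: loose hard drive lying flat on the bench, 147 x 102 x 26 mm. Origin: centre of its underside.

How it is judged:
On the way, in this order (a step that is already met when the one before it is completed fails the run):
1. the cover has been slid to the other end of the case, off the bay (y of cover in the frame of case below -0.085 m), for 0.2 s.
2. the handle marked with the disc is pushed fully shut (value of joint disc_lever above 1.42 rad), for 0.2 s.
At the end, for the whole second after the job is handed in: The marked handle is within about 9 degrees of fully shut (joint above 1.42 rad); the cover lies at rest flat on its runners at the other end, within about 19 mm of the end stop; the other handle's tip is within 8 mm of where it was (value of joint disc_lever above 1.42 rad and y of cover in the frame of case below -0.085 m and z of cover in the frame of case between 0.115 and 0.126 m and linear speed of cover below 0.01 m/s and distance of plain_tip from where it was at the start of the episode below 0.008 m); the robot touches nothing.
It fails at once if the cover is lifted or tipped off its runners (more than 12 mm, or more than 0.12 rad) (z of cover in the frame of case above 0.132 m or angle between cover's own z axis and vertical above 0.12 rad).
It fails at once if the other valve's handle is moved more than 8 mm (distance of plain_tip from where it was at the start of the episode above 0.008 m).
It fails at once if a bystander (jar, mouse, tape, drive) is moved or lifted by more than 20 mm (distance of any of jar, mouse, tape, drive from where it was at the start of the episode above 0.02 m).
It also fails if it takes over 58 s, if anything falls off the work surface, if the arm or the gripper's body presses on something with over 40 N, if the wrist force passes 120 N, or if a joint passes its speed limit or range.

## Working session

There is one attempt and no reset: what is moved stays moved. The work goes in short steps, Python scripts to look and compute and a shell command to move; the robot and the scene stay as the last step left them, time stands still between calls to the robot, and variables do not carry over. Pictures are saved under pics/ and viewed, and the job is handed in when it is done.

```bash
mkdir -p pics; ls
cat > h.py <<'E'
import numpy as np,cv2
from station import bot
def cam(n):
    c=bot.get_calibration(n);p,d=bot.read_camera(n);f=p.shape[0]/2/np.tan(np.radians(c['vfov'])/2)
    T=np.array(c['world_from_camera']);return p,d,c,f,T
def px2w(u,v,dep,c,f,T):
    x=(np.asarray(u,float)-c['cx'])/f;y=(np.asarray(v,float)-c['cy'])/f
    a,b=x.copy(),y.copy()
    for _ in range(20):
        k=1+c['k1']*(a*a+b*b);a=x/k;b=y/k
    P=np.stack([a*dep,b*dep,dep+0*a],-1)
    return P@T[:3,:3].T+T[:3,3]
def onz(u,v,z,c,f,T):
    p=px2w(u,v,np.ones(np.shape(u)),c,f,T);o=T[:3,3];d=p-o
    return o+d*((z-o[2])/d[...,2])[...,None]
def save(p,n): cv2.imwrite('pics/'+n,p[:,:,::-1])
E
python3 - <<'E'
from h import *
for n in ('top','scene'):
    p,d,c,f,T=cam(n);save(p,n+'0.png');np.savez(n+'0.npz',p=p,d=d);print(n,{k:c[k] for k in c if k!='world_from_camera'},T.round(3).tolist())
print(bot.observe())
E
```

```text
pics
top {'vfov': 43.05369958641792, 'cx': 285.05148360107756, 'cy': 211.4884940525297, 'k1': -0.1442840576507891} [[0.021, -0.997, 0.074, 0.466], [-1.0, -0.021, -0.001, -0.015], [0.003, -0.074, -0.997, 1.686], [0.0, 0.0, 0.0, 1.0]]
scene {'vfov': 45.894372539916596, 'cx': 281.69419578167435, 'cy': 209.6825616653452, 'k1': -0.04312506411320546} [[0.77, 0.342, -0.538, 1.242], [0.637, -0.442, 0.631, -0.801], [-0.023, -0.829, -0.559, 0.824], [0.0, 0.0, 0.0, 1.0]]
{'t': 0.1, 'q': array([-1.16496913e+00,  1.26317347e-01, -4.05059590e-02,  1.40540062e+00,
        3.22506384e-05,  1.57079238e+00]), 'qvel': array([-0.00017292,  0.00053366,  0.00069719, -0.00122184,  0.00046432,
        0.00082766]), 'tau': array([-1.16834792e-03, -4.36905062e+01,  3.53604412e+01,  1.38106820e-02,
       -6.10796201e-05,  1.57228521e-05]), 'eef_pos': array([ 0.20713108, -0.48203718,  0.24760803]), 'tcp_rot': array([-4.06128078e-04,  8.35099336e-01, -5.50098708e-01, -5.87220372e-04]), 'force': array([ 0.61552527, -0.62555465, -0.25689405]), 'moment': array([-0.03968851,  0.02196945, -0.02766114]), 'finger_gap': 1.0028762630858656}
```

```bash
sleep 1; ls pics
```

```text
scene0.png
top0.png
```

View pics/top0.png

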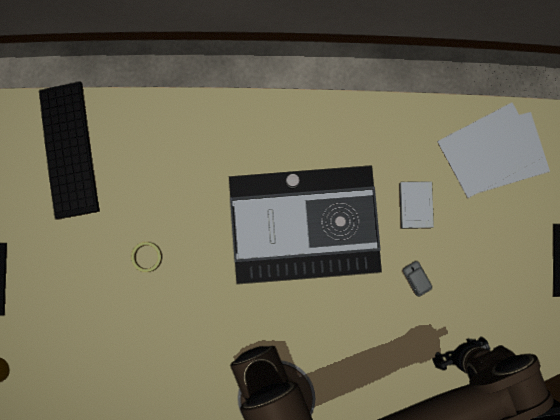

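View pics/scene0.png

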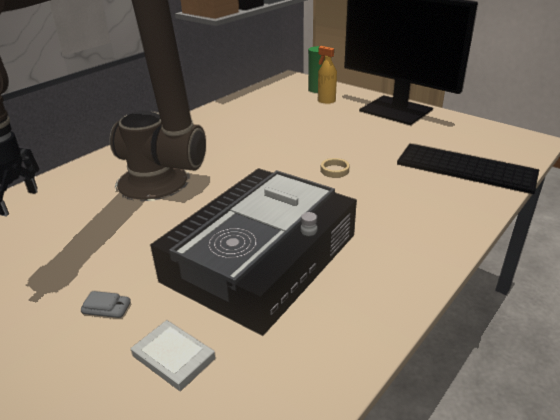

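The top view shows the case at (230–380, 166–283) with the cover on its left half (world +y), the rib at about (271, 226), the jar at (293, 180) and the drive and mouse to the right. The scene view agrees with this. Next I'll measure.

```bash
cat > m.py <<'E'
from h import *
def cloud(n,p,d):
    c=bot.get_calibration(n);f=210/np.tan(np.radians(c['vfov'])/2);T=np.array(c['world_from_camera'])
    v,u=np.mgrid[0:420,0:560];return px2w(u,v,d,c,f,T),c,f,T
E
python3 - <<'E'
from m import *
for n in('top','scene'):
    z=np.load(n+'0.npz');W,c,f,T=cloud(n,z['p'],z['d'])
    ok=(z['d']>0)&(W[...,0]>.2)&(W[...,0]<.75)&(W[...,1]>-.35)&(W[...,1]<.35)
    for lo,hi,l in((.108,.134,'top'),(.14,.152,'rib'),(.155,.18,'jar')):
        m=ok&(W[...,2]>lo)&(W[...,2]<hi)
        P=W[m]
        if len(P)<3: print(n,l,len(P));continue
        r=cv2.minAreaRect((P[:,:2]*1000).astype(np.float32))
        print(n,l,len(P),P.mean(0).round(4),r,np.median(P[:,2]).round(4))
z=np.load('top0.npz');p=z['p']
im=cv2.resize(p[155:295,220:390],None,fx=4.6,fy=4.2,interpolation=cv2.INTER_CUBIC);save(im,'topcrop.png')
E
```

```text
top top 15229 [ 0.5451 -0.0764  0.1206] ((547.9948120117188, -75.07359313964844), (322.5401611328125, 429.45013427734375), 5.75572395324707) 0.1201
top rib 148 [0.5414 0.0204 0.1457] ((580.5738525390625, 13.630584716796875), (61.78715896606445, 179.27577209472656), 71.57884979248047) 0.1458
top jar 125 [ 0.6703 -0.0366  0.1625] ((591.1884155273438, -11.575508117675781), (34.48672103881836, 204.48272705078125), 72.55728912353516) 0.1621
scene top 13731 [ 0.564  -0.1066  0.1211] ((545.4929809570312, -74.69248962402344), (326.28155517578125, 437.2556457519531), 5.743071556091309) 0.1195
scene rib 226 [0.5707 0.0059 0.1459] ((593.1395263671875, 1.3242530822753906), (51.57621765136719, 210.77090454101562), 70.21473693847656) 0.1464
scene jar 153 [ 0.6734 -0.0391  0.1622] ((671.7381591796875, -36.808494567871094), (35.46479034423828, 36.40484619140625), 57.5470085144043) 0.1627
```

View pics/topcrop.png

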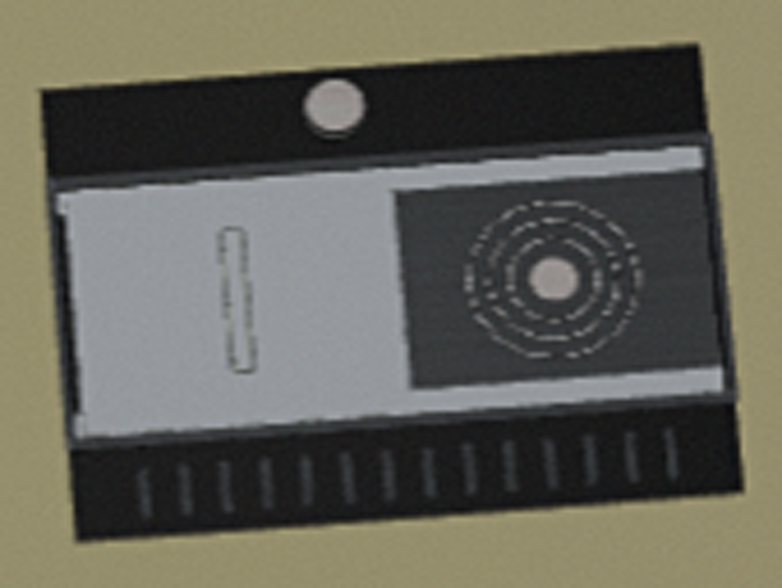

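```bash
cat >> m.py <<'E'
PSI=np.radians(5.75);CC=np.array([.547,-.075])
def tocase(P):
    d=np.asarray(P)[...,:2]-CC;c,s=np.cos(PSI),np.sin(PSI);return np.stack([c*d[...,0]+s*d[...,1],-s*d[...,0]+c*d[...,1]],-1)
def toworld(x,y):
    c,s=np.cos(PSI),np.sin(PSI);return CC+[c*x-s*y,s*x+c*y]
def rel(x,y,z):
    "delta from the current TCP to case (x,y), TCP height z, in tool units & twist left"
    from scipy.spatial.transform import Rotation as R
    o=bot.observe();q=o['tcp_rot'];M=R.from_quat([q[1],q[2],q[3],q[0]]).as_matrix()
    w=toworld(x,y);d=np.array([w[0],w[1],z])-o['eef_pos']
    ang=np.degrees(np.arctan2(M[1,0],M[0,0]))
    tw=-(np.degrees(PSI)-ang)
    print('t',o['t'],'tcp case',tocase(o['eef_pos']).round(4),'z',o['eef_pos'][2].round(4),'F',o['force'].round(1),'gap',round(o['finger_gap'],3))
    print('units now-tool axes',(M.T@d/.05).round(3),'in case-aligned tool axes',np.round(np.array([*(tocase(w)-tocase(o['eef_pos']))*[1,-1],-(d[2])])/.05,3),'twist',tw.round(2),'zaxis',M[:,2].round(3))
E
python3 - <<'E'
from m import *
for n in('top','scene'):
    z=np.load(n+'0.npz');W,c,f,T=cloud(n,z['p'],z['d'])
    C=tocase(W)
    m=(z['d']>0)&(abs(C[...,0])<.07)&(abs(C[...,1]-.1)<.05)&(W[...,2]>.139)&(W[...,2]<.155)
    P=C[m];print(n,m.sum(),P.min(0),P.max(0),P.mean(0),np.percentile(P,[3,97],axis=0))
    r=cv2.minAreaRect((P*1000).astype(np.float32));print(r)
rel(0,.135,.2)
E
```

```text
top 160 [-0.04876592  0.09026459] [0.05072464 0.10424403] [-0.00014894  0.09729012] [[-0.04580901  0.09073031]
 [ 0.04730225  0.10382542]]
((0.9820098876953125, 97.26856231689453), (13.902469635009766, 99.48369598388672), 89.90333557128906)
scene 186 [-0.04849822  0.088443  ] [0.05024169 0.1086052 ] [0.00152201 0.09587092] [[-0.04545853  0.090131  ]
 [ 0.04743866  0.10659292]]
((0.8861312866210938, 98.35063934326172), (98.70990753173828, 20.101396560668945), 0.42040959000587463)
t 0.1 tcp case [-0.3789 -0.3709] z 0.2476 F [ 0.6 -0.6 -0.3] gap 1.003
units now-tool axes [ -7.37  -10.271   0.963] in case-aligned tool axes [  7.579 -10.119   0.952] twist -72.5 zaxis [-0.001  0.001 -1.   ]
```

```bash
python3 -m crank '[[[0,0,0,-10.6],[0,0,0,-10.6],[0,0,0,-10.6],[0,0,0,-10.6],[0,0,0,-10.6]]]' 0 40; python3 -m crank '[[[0,0,0,-9.7],[0,0,0,-9.7],[0,0,0,0],[0,-0.5,0,0],[0.3,-0.6,0,0]]]'; python3 -c "
from m import *
rel(0,.145,.2)"
```

```text
t: 0.72
eef_pos: [0.2067, -0.481, 0.2451]
tcp_rot: [-0.003, 0.994, -0.112, -0.002]
force: [-0.0, -0.5, -0.1]
finger_gap: 0.0
t: 1.35
eef_pos: [0.2142, -0.424, 0.2429]
tcp_rot: [-0.005, 0.998, 0.058, -0.002]
force: [1.0, -0.2, 0.3]
finger_gap: -0.0
t 1.35 tcp case [-0.3661 -0.3139] z 0.2429 F [ 1.  -0.2  0.3] gap -0.0
units now-tool axes [ 7.461 -9.059  0.93 ] in case-aligned tool axes [ 7.323 -9.178  0.859] twist 0.85 zaxis [-0.005  0.01  -1.   ]
```

```bash
python3 -m crank '[[[0.7,-0.85,0,0.8],[0.7,-0.85,0,0],[0.7,-0.85,0,0],[0.7,-0.85,0,0],[0.7,-0.85,0,0]]]'; python3 -c "
from m import *
rel(0,.145,.2)"
```

```text
t: 1.98
eef_pos: [0.3705, -0.19, 0.2441]
tcp_rot: [-0.005, 0.999, 0.038, -0.002]
force: [0.1, -0.6, 0.3]
finger_gap: -0.002
t 1.975 tcp case [-0.1871 -0.0968] z 0.2441 F [ 0.1 -0.6  0.3] gap -0.002
units now-tool axes [ 3.624 -4.918  0.922] in case-aligned tool axes [ 3.743 -4.835  0.881] twist -1.42 zaxis [-0.004  0.01  -1.   ]
```

```bash
python3 -m crank '[[[0.7,-0.95,0,-1.4],[0.7,-0.95,0,0],[0.7,-0.95,0,0],[0.7,-0.95,0,0],[0.7,-0.95,0,0]]]'; python3 -m crank '[[[0.2,-0.2,0.2,0],[0.1,-0.1,0.2,0],[0,0,0.2,0],[0,0,0,0],[0,0,0,0]]]';python3 -c "
from m import *
rel(0,.135,.155)
p,d,c,f,T=cam('top');save(p[120:330,180:400].repeat(2,0).repeat(2,1),'t1.png')
p,d,c,f,T=cam('scene');save(p,'s1.png')
"
```

```text
t: 2.6
eef_pos: [0.5274, 0.0712, 0.2461]
tcp_rot: [-0.004, 0.999, 0.041, -0.001]
force: [-0.4, -0.4, 0.2]
finger_gap: 0.002
t: 3.22
eef_pos: [0.5407, 0.0881, 0.2129]
tcp_rot: [-0.004, 0.999, 0.038, -0.003]
force: [0.4, -0.4, -0.2]
finger_gap: -0.001
t 3.225 tcp case [0.01   0.1629] z 0.2129 F [ 0.4 -0.4 -0.2] gap -0.001
units now-tool axes [-0.182  0.572  1.154] in case-aligned tool axes [-0.201  0.558  1.158] twist -1.35 zaxis [-0.005  0.008 -1.   ]
```

View pics/s1.png

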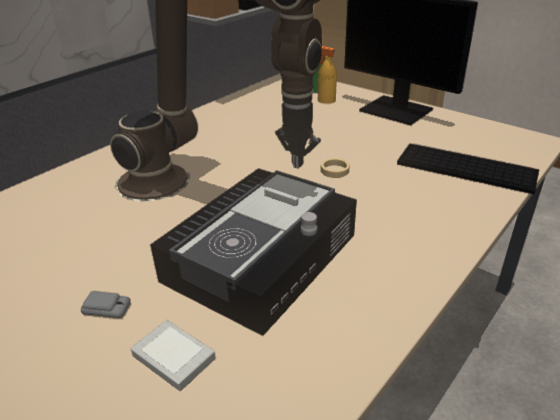

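The scene view shows the closed gripper with its tip at about (297, 165), above and behind the +y end of the case. The case and the things around it haven't moved. I'll check the fingertip height from depth.

```bash
python3 - <<'E'
from m import *
p,d,*_=cam('scene');W,*_=cloud('scene',p,d);C=tocase(W)
o=tocase(bot.observe()['eef_pos'])
m=(d>0)&(abs(C-o)<.04).all(-1)&(W[...,2]>.15)
P=np.c_[C[m],W[m][:,2]];i=np.argsort(P[:,2]);print(P[i[:12]].round(3))
b=P[P[:,2]<.23];print(b.min(0),b.max(0))
E
python3 -m crank '[[[-0.2,0.3,0.4,-1.3],[0,0.2,0.4,0],[0,0,0.25,0],[0,0,0,0],[0,0,0,0]]]'; python3 -c "
from m import *
rel(0,.130,.152)"
```

```text
[[ 0.005  0.156  0.197]
 [ 0.014  0.161  0.197]
 [ 0.017  0.161  0.198]
 [ 0.017  0.166  0.198]
 [ 0.01   0.153  0.2  ]
 [ 0.008  0.156  0.201]
 [ 0.016  0.154  0.201]
 [ 0.007  0.153  0.201]
 [ 0.014  0.151  0.202]
 [ 0.005  0.15   0.203]
 [ 0.017  0.157  0.203]
 [-0.002  0.158  0.203]]
[-0.0036512   0.14948644  0.19684184] [0.02568854 0.17494535 0.22994572]
t: 4.0
eef_pos: [0.5341, 0.0627, 0.1621]
tcp_rot: [-0.004, 0.999, 0.05, 0.0]
force: [0.3, -0.2, 0.5]
finger_gap: -0.005
t 4.0 tcp case [0.0009 0.1383] z 0.1621 F [ 0.3 -0.2  0.5] gap -0.005
units now-tool axes [-0.019  0.167  0.2  ] in case-aligned tool axes [-0.018  0.166  0.202] twist -0.02 zaxis [ 0.     0.009 -1.   ]
```

```bash
python3 -m crank '[[[0,0,0.2,0],[0,0.15,0,0],[0,0.2,0,0],[0,0.2,0,0],[0,0.2,0,0]]]'; python3 -c "
from m import *
rel(0,-.0865,.151)"
```

```text
t: 4.62
eef_pos: [0.5387, 0.0251, 0.1523]
tcp_rot: [-0.006, 0.999, 0.051, 0.001]
force: [-0.6, 3.8, 0.2]
finger_gap: -0.005
t 4.625 tcp case [0.0018 0.1004] z 0.1523 F [-0.6  3.8  0.2] gap -0.005
units now-tool axes [-0.042  3.739 -0.017] in case-aligned tool axes [-0.035  3.739  0.026] twist 0.11 zaxis [ 0.002  0.012 -1.   ]
```

```bash
python3 -m crank '[[[-0.03,0.3,0,0],[0,0.3,0,0],[0,0.3,0,0],[0,0.3,0,0],[0,0.3,0,0]]]'; python3 -c "
from m import *
rel(0,-.0865,.151)
p,d,c,f,T=cam('top');save(p[120:330,180:400].repeat(2,0).repeat(2,1),'t2.png')
"
```

```text
t: 5.25
eef_pos: [0.5456, -0.0536, 0.1523]
tcp_rot: [-0.008, 0.999, 0.051, 0.002]
force: [-0.1, 4.9, 2.7]
finger_gap: 0.003
t 5.25 tcp case [0.0008 0.0214] z 0.1523 F [-0.1  4.9  2.7] gap 0.003
units now-tool axes [-0.02   2.158 -0.006] in case-aligned tool axes [-0.015  2.158  0.026] twist 0.12 zaxis [ 0.004  0.015 -1.   ]
```

View pics/t2.png

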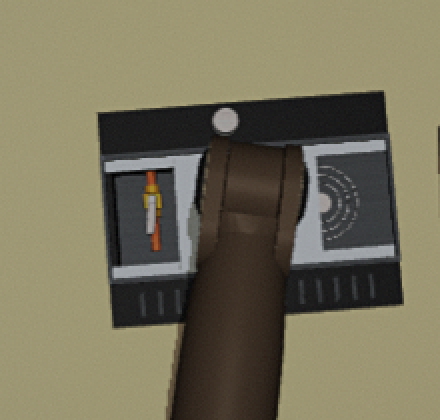

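The cover is sliding squarely and now sits about mid-case. The +y valve shows at about (152, 205) and looks like the plain one, with no disc. I'll keep pushing.

```bash
python3 -m crank '[[[-0.02,0.3,0,0],[0,0.3,0,0],[0,0.3,0,0],[0,0.3,0,0],[0,0.3,0,0]]]'; python3 -c "
from m import *
rel(0,-.0865,.151)"
```

```text
t: 5.92
eef_pos: [0.5528, -0.132, 0.1522]
tcp_rot: [-0.009, 0.999, 0.051, 0.003]
force: [-1.1, 5.7, 3.7]
finger_gap: -0.001
t 5.925 tcp case [ 0.0001 -0.0573] z 0.1522 F [-1.1  5.7  3.7] gap -0.001
units now-tool axes [-0.003  0.585  0.013] in case-aligned tool axes [-0.002  0.584  0.023] twist 0.12 zaxis [ 0.005  0.018 -1.   ]
```

```bash
python3 -m crank '[[[0,0.2,0,0],[0,0.15,0,0],[0,0.1,0,0],[0,0.1,0,0],[0,0.08,0,0]]]'; python3 -c "
from m import *
rel(0,-.0865,.151)"
```

```text
t: 6.55
eef_pos: [0.5549, -0.1603, 0.1523]
tcp_rot: [-0.016, 0.999, 0.052, 0.003]
force: [-3.2, 24.9, 8.8]
finger_gap: -0.003
t 6.55 tcp case [-0.0006 -0.0856] z 0.1523 F [-3.2 24.9  8.8] gap -0.003
units now-tool axes [0.013 0.018 0.025] in case-aligned tool axes [0.013 0.017 0.025] twist 0.21 zaxis [ 0.005  0.033 -0.999]
```

The cover is against the end stop (25 N reaction, TCP at case y −0.086). I'll back off, lift and move aside to look.

```bash
python3 -m crank '[[[0,-0.2,0,0],[0,-0.3,0,0],[0,-0.1,-0.5,0],[0,0,-0.8,0],[0,-0.3,-0.6,0]]]'; python3 -m crank '[[[0,-1,0,0],[0,-1,0,0],[-0.3,-1,0,0],[-0.5,-1,0,0],[-0.5,-1,0,0]]]';python3 -m crank '[[[0,-0.9,0,0],[0,-0.9,0,0],[0,-0.5,0,0],[0,0,0,0],[0,0,0,0]]]'
python3 - <<'E'
from m import *
rel(0,-.0865,.151)
for n in ('top','scene'):
    p,d,c,f,T=cam(n);np.savez(n+'3.npz',p=p,d=d)
    q=p[150:300,220:390] if n=='top' else p[160:330,140:370]
    save(cv2.resize(q,None,fx=3.4 if n=='scene' else 3.9,fy=3.4 if n=='scene' else 3.9,interpolation=cv2.INTER_CUBIC),n+'3.png')
E
```

```text
t: 7.18
eef_pos: [0.5474, -0.1189, 0.247]
tcp_rot: [-0.014, 0.999, 0.051, -0.001]
force: [0.6, 0.3, -0.0]
finger_gap: 0.003
t: 7.8
eef_pos: [0.4581, 0.1271, 0.2546]
tcp_rot: [-0.01, 0.999, 0.048, 0.002]
force: [0.2, -0.0, 0.3]
finger_gap: 0.002
t: 8.43
eef_pos: [0.4435, 0.2466, 0.2571]
tcp_rot: [-0.007, 0.999, 0.051, 0.005]
force: [0.0, 0.0, 0.4]
finger_gap: -0.001
t 8.425 tcp case [-0.0708  0.3303] z 0.2571 F [0.  0.  0.4] gap -0.001
units now-tool axes [1.389 8.365 2.025] in case-aligned tool axes [1.415 8.336 2.123] twist 0.04 zaxis [ 0.008  0.014 -1.   ]
```

View pics/top3.png

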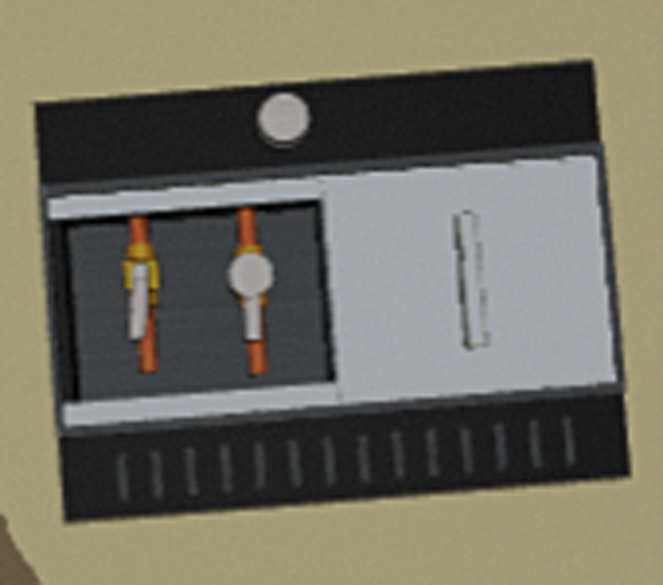

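View pics/scene3.png

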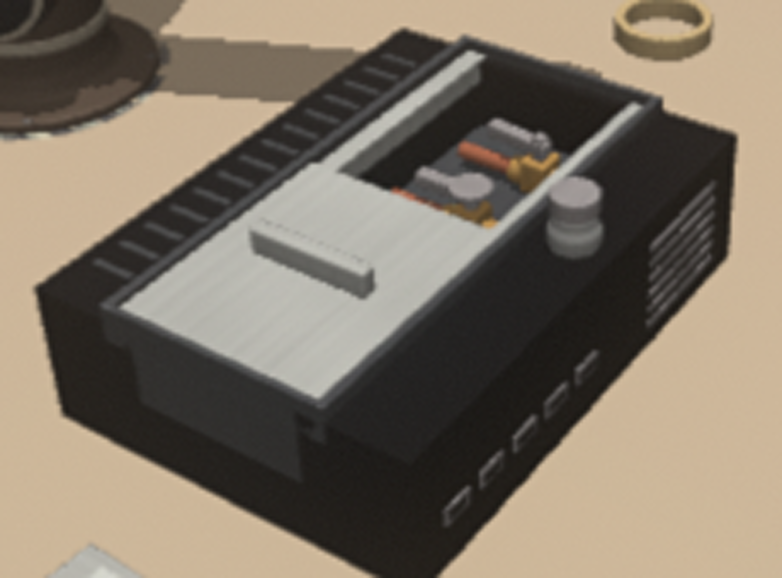

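The marked handle is the −y one: its disc is at about (284, 220) in the top picture and it points to −x. The plain one is at about (256, 219), and the cover is flat at the far end. Next I'll measure the positions.

Run:
```python
from m import *
z=np.load('top3.npz');W,c,f,T=cloud('top',z['p'],z['d'])
for l,a,b,h in (('disc',251,274,.108),('dtip',252,339,.104),('ppiv',141,270,.104),('ptip',137,338,.104)):
    u=220+a/3.9;v=150+b/3.9
    print(l,tocase(onz(u,v,h,c,f,T)).round(4),W[int(round(v)),int(round(u))][2].round(3))
for n in('top','scene'):
    z=np.load(n+'3.npz');W,*_=cloud(n,z['p'],z['d']);C=tocase(W)
    for l,y0,y1,zl,zh in(('discside',.03,.1,.096,.112),('plain',.11,.19,.096,.112),('cover rib',-.14,-.06,.139,.155)):
        m=(z['d']>0)&(abs(C[...,0])<.068)&(C[...,1]>y0)&(C[...,1]<y1)&(W[...,2]>zl)&(W[...,2]<zh)
        P=C[m];r=cv2.minAreaRect((P*1000).astype(np.float32));print(n,l,m.sum(),P.min(0).round(4),P.max(0).round(4),[np.round(k,1) for k in r])
        if l!='cover rib':
            for a in np.arange(-.07,.05,.01):
                s=P[(P[:,0]>=a)&(P[:,0]<a+.01)]
                if len(s):print('   ',round(a+.005,3),s[:,1].min().round(4),s[:,1].max().round(4),len(s))
```

```text
disc [0.0167 0.0584] 0.103
dtip [-0.0326  0.0616] 0.073
ppiv [0.0266 0.1419] 0.113
ptip [-0.025   0.1488] 0.059
top discside 131 [-0.0301  0.0439] [0.0334 0.0745] [array([ 1.5, 60.8]), array([29.7, 62.9]), np.float64(85.3)]
    -0.035 0.0572 0.0572 1
    -0.025 0.0565 0.0661 15
    -0.015 0.0558 0.0652 12
    -0.005 0.0549 0.0645 15
    0.005 0.0482 0.0692 22
    0.015 0.0444 0.0745 29
    0.025 0.0439 0.074 31
    0.035 0.0494 0.0674 6
top plain 76 [-0.0235  0.1362] [0.0336 0.1522] [array([  5.1, 144.7]), array([12.1, 56.7]), np.float64(84.5)]
    -0.025 0.1429 0.1522 6
    -0.015 0.1423 0.1517 13
    -0.005 0.1417 0.1509 12
    0.005 0.1403 0.1501 16
    0.015 0.1399 0.1497 12
    0.025 0.1362 0.1486 13
    0.035 0.1419 0.1483 4
top cover rib 169 [-0.0503 -0.1093] [ 0.0465 -0.0949] [array([  -1.9, -102.1]), array([14.3, 96.8]), np.float64(89.9)]
scene discside 146 [-0.0679  0.0434] [0.0325 0.0755] [array([-15.8,  65. ]), array([ 32.1, 100. ]), np.float64(79.5)]
    -0.065 0.0583 0.0583 1
    -0.035 0.0585 0.0654 5
    -0.025 0.0559 0.0683 16
    -0.015 0.0547 0.0673 18
    -0.005 0.0538 0.065 15
    0.005 0.0447 0.0737 21
    0.015 0.0434 0.0755 33
    0.025 0.0436 0.0739 29
    0.035 0.0508 0.067 8
scene plain 103 [-0.0678  0.133 ] [0.0343 0.1567] [array([-15.6, 149.8]), array([ 16.2, 103.9]), np.float64(80.3)]
    -0.065 0.1505 0.1549 2
    -0.025 0.1443 0.1501 8
    -0.015 0.1437 0.1567 15
    -0.005 0.1414 0.1539 16
    0.005 0.1383 0.1517 14
    0.015 0.1365 0.1487 14
    0.025 0.1368 0.1503 23
    0.035 0.133 0.1468 11
scene cover rib 238 [-0.0528 -0.1125] [ 0.0484 -0.0961] [array([  -2.2, -104.3]), array([101.2,  16.3]), np.float64(0.1)]
```

Run:
```python
from m import *
p=np.array([.018,.059]);a,b=.0145,.0125
for th,rc in((.07,.025),(.3,.029),(.5,.033),(.7,.036),(.9,.039),(1.1,.042),(1.3,.045),(1.45,.046),(1.57,.047)):
    u=np.array([-np.cos(th),np.sin(th)]);n=np.array([np.sin(th),np.cos(th)])
    print(th,(p+rc*u-.006*n-[a,b]).round(4))
rel(-.02,.027,.2)
```

```text
0.07 [-0.0219  0.0423]
0.3 [-0.026   0.0493]
0.5 [-0.0283  0.0571]
0.7 [-0.0279  0.0651]
0.9 [-0.0254  0.0733]
1.1 [-0.0209  0.0812]
1.3 [-0.0143  0.0883]
1.45 [-0.008   0.0914]
1.57 [-0.0025  0.0935]
t 8.525 tcp case [-0.0706  0.33  ] z 0.2572 F [ 0.3  0.2 -0.4] gap 0.0
units now-tool axes [1.004 6.074 1.07 ] in case-aligned tool axes [1.013 6.06  1.144] twist -0.02 zaxis [ 0.008  0.015 -1.   ]
```

```bash
python3 -m crank '[[[0.2,1,0,0],[0.2,1,0,0],[0.2,1,0,0],[0.2,1,0,0],[0.2,1,0,0]]]'; python3 -m crank '[[[0,0.6,0.1,0],[0,0.2,0.2,0],[0,0,0.2,0],[0,0,0.2,0],[0,0,0,0]]]'; python3 -c "
from m import *
rel(-.021,.027,.112)"
```

```text
t: 9.15
eef_pos: [0.5196, -0.0067, 0.2548]
tcp_rot: [-0.006, 0.999, 0.05, 0.006]
force: [0.8, -0.1, 0.7]
finger_gap: -0.004
t: 9.78
eef_pos: [0.5229, -0.0518, 0.2169]
tcp_rot: [-0.006, 0.999, 0.045, 0.005]
force: [0.2, 0.4, -0.4]
finger_gap: 0.001
t 9.775 tcp case [-0.0216  0.0255] z 0.2169 F [ 0.2  0.4 -0.4] gap 0.001
units now-tool axes [-0.012 -0.005  2.097] in case-aligned tool axes [ 0.012 -0.03   2.097] twist -0.55 zaxis [ 0.01   0.013 -1.   ]
```

```bash
python3 -m crank '[[[0,0,0.5,-0.5],[0,0,0.6,0],[0,0,0.5,0],[0,0,0.3,0],[0,0,0.1,0]]]'
python3 - <<'E'
from m import *
rel(-.022,.0423,.112)
p,d,*_=cam('scene');save(cv2.resize(p[100:270,200:430],None,fx=3.4,fy=3.4,interpolation=cv2.INTER_CUBIC),'s4.png')
E
```

```text
t: 10.4
eef_pos: [0.5254, -0.0461, 0.1165]
tcp_rot: [-0.006, 0.999, 0.054, 0.008]
force: [0.6, 0.5, 0.9]
finger_gap: -0.001
t 10.4 tcp case [-0.0186  0.0309] z 0.1165 F [0.6 0.5 0.9] gap -0.001
units now-tool axes [-0.068 -0.227  0.091] in case-aligned tool axes [-0.068 -0.228  0.09 ] twist 0.38 zaxis [ 0.015  0.013 -1.   ]
```

View pics/s4.png

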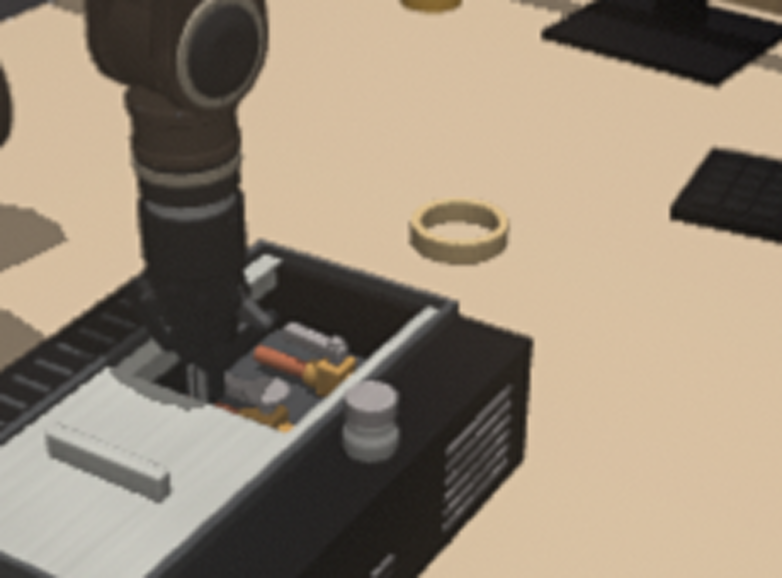

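The fingers are inside the bay on the −y side of the disc handle, at about (205, 385) in the crop, touching nothing. I'll lower the last bit and push along the arc.

```bash
python3 -m crank '[[[0,0,0.09,0],[-0.07,-0.22,0,0],[-0.08,-0.14,0,0],[-0.05,-0.15,0,0],[0,0,0,0]]]'; python3 -c "
from m import *
rel(-.028,.0651,.112)"
```

```text
t: 11.08
eef_pos: [0.5138, -0.0207, 0.1145]
tcp_rot: [-0.005, 0.999, 0.053, 0.01]
force: [0.4, 0.1, 0.1]
finger_gap: -0.002
t 11.075 tcp case [-0.0276  0.0574] z 0.1145 F [0.4 0.1 0.1] gap -0.002
units now-tool axes [-0.009 -0.154  0.052] in case-aligned tool axes [-0.009 -0.154  0.051] twist 0.37 zaxis [ 0.02   0.011 -1.   ]
```

```bash
python3 -m crank '[[[0,-0.15,0.05,0],[0.05,-0.16,0.02,0],[0.09,-0.16,0,0],[0,0,0,0],[0,0,0,0]]]'
python3 - <<'E'
from m import *
rel(-.0143,.0883,.112)
p,d,*_=cam('scene');save(cv2.resize(p[100:270,200:430],None,fx=3.4,fy=3.4,interpolation=cv2.INTER_CUBIC),'s5.png')
E
```

```text
t: 11.7
eef_pos: [0.5185, 0.0052, 0.1113]
tcp_rot: [-0.005, 0.999, 0.054, 0.01]
force: [-0.2, -1.5, 0.5]
finger_gap: 0.002
t 11.7 tcp case [-0.0203  0.0827] z 0.1113 F [-0.2 -1.5  0.5] gap 0.002
units now-tool axes [ 0.121 -0.111 -0.011] in case-aligned tool axes [ 0.12  -0.112 -0.015] twist 0.38 zaxis [ 0.019  0.011 -1.   ]
```

View pics/s5.png

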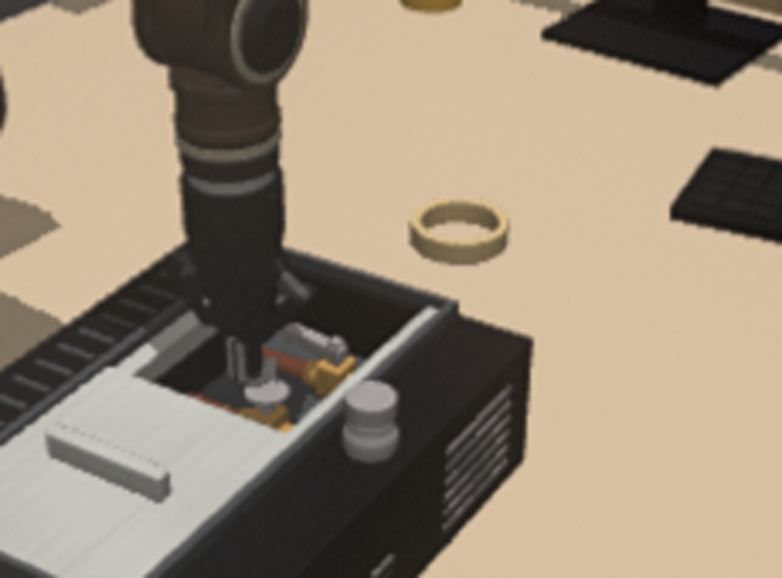

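The handle is turning: it now points roughly toward the +y side, behind the disc at (265, 388), with the fingers at (240, 355) on its trailing side. I'll finish the arc.

```bash
python3 -m crank '[[[0.12,-0.11,0,0],[0.13,-0.06,0,0],[0.11,-0.04,0,0],[0.06,0,0,0],[0.06,0,0,0]]]'; python3 -c "
from m import *
rel(-.0025,.0935,.112)"
```

```text
t: 12.38
eef_pos: [0.5366, 0.018, 0.1108]
tcp_rot: [-0.004, 0.999, 0.053, 0.004]
force: [-15.6, -4.3, 12.7]
finger_gap: 0.002
t 12.375 tcp case [-0.001   0.0936] z 0.1108 F [-15.6  -4.3  12.7] gap 0.002
units now-tool axes [-0.03   0.001 -0.023] in case-aligned tool axes [-0.03   0.001 -0.023] twist 0.31 zaxis [ 0.007  0.009 -1.   ]
```

The handle resists with about 16 N where the stop should be. I'll back off, lift and check.

```bash
python3 -m crank '[[[-0.25,0,0,0],[-0.1,0,0,0],[0,0,-0.6,0],[0,0,-0.9,0],[0,0,-0.9,0]]]'; python3 -m crank '[[[-0.3,-1,0,0],[-0.3,-1,0,0],[-0.3,-1,0,0],[-0.3,-1,0,0],[0,-0.6,0,0]]]'; python3 -m crank '[[[0,0,0,0],[0,0,0,0],[0,0,0,0],[0,0,0,0],[0,0,0,0]]]'
python3 - <<'E'
from m import *
rel(0,0,.2)
for n in ('top','scene'):
    p,d,c,f,T=cam(n);np.savez(n+'6.npz',p=p,d=d)
    k=3.4 if n=='scene' else 3.9
    q=p[150:300,220:390] if n=='top' else p[160:330,140:370]
    save(cv2.resize(q,None,fx=k,fy=k,interpolation=cv2.INTER_CUBIC),n+'6.png')
    W,*_=cloud(n,p,d);C=tocase(W)
    for l,y0,y1,zl,zh,x0,x1 in(('disc bar',.08,.115,.096,.110,-.06,.06),('plain',.122,.19,.096,.112,-.06,.06),('rib',-.14,-.06,.139,.155,-.06,.06),('jar',-.05,.15,.155,.17,.08,.16)):
        m=(d>0)&(C[...,0]>x0)&(C[...,0]<x1)&(C[...,1]>y0)&(C[...,1]<y1)&(W[...,2]>zl)&(W[...,2]<zh)
        P=C[m]
        if len(P)<3:print(n,l,len(P));continue
        print(n,l,m.sum(),P.min(0).round(4),P.max(0).round(4),[np.round(t,1) for t in cv2.minAreaRect((P*1000).astype(np.float32))])
E
```

```text
t: 13.0
eef_pos: [0.517, 0.0163, 0.2299]
tcp_rot: [-0.006, 0.999, 0.053, 0.001]
force: [0.3, -0.9, -0.1]
finger_gap: 0.004
t: 13.62
eef_pos: [0.4354, 0.2449, 0.238]
tcp_rot: [-0.009, 0.999, 0.051, 0.009]
force: [1.6, -0.5, 0.3]
finger_gap: -0.003
t: 14.25
eef_pos: [0.436, 0.2449, 0.2381]
tcp_rot: [-0.009, 0.999, 0.051, 0.009]
force: [1.1, 1.0, -0.4]
finger_gap: 0.003
t 14.25 tcp case [-0.0784  0.3294] z 0.2381 F [ 1.1  1.  -0.4] gap 0.003
units now-tool axes [1.542 6.604 0.674] in case-aligned tool axes [1.567 6.588 0.762] twist 0.08 zaxis [ 0.018  0.02  -1.   ]
top disc bar 39 [0.0114 0.0802] [0.0237 0.1073] [array([17.7, 93.7]), array([26.9, 12.2]), np.float64(87.4)]
top plain 77 [-0.0235  0.1364] [0.0336 0.1523] [array([  5., 144.]), array([12.3, 56.8]), np.float64(85.6)]
top rib 167 [-0.0502 -0.1095] [ 0.0468 -0.0948] [array([  -1.7, -102.1]), array([14.6, 97. ]), np.float64(89.9)]
top jar 125 [0.1103 0.0071] [0.1452 0.0424] [array([127.7,  24.6]), array([34.8, 34.9]), np.float64(85.7)]
scene disc bar 43 [0.0111 0.0839] [0.0236 0.111 ] [array([17.4, 97.5]), array([27.1, 12.4]), np.float64(89.7)]
scene plain 98 [-0.0249  0.135 ] [0.0333 0.1538] [array([  4. , 146.3]), array([16.6, 58.5]), np.float64(82.8)]
scene rib 238 [-0.0515 -0.1131] [ 0.0482 -0.0949] [array([  -1.6, -104.4]), array([99.6, 17.7]), np.float64(0.8)]
scene jar 151 [0.1103 0.0059] [0.1459 0.0446] [array([128.6,  25. ]), array([34.6, 38.6]), np.float64(8.9)]
```

View pics/top6.png

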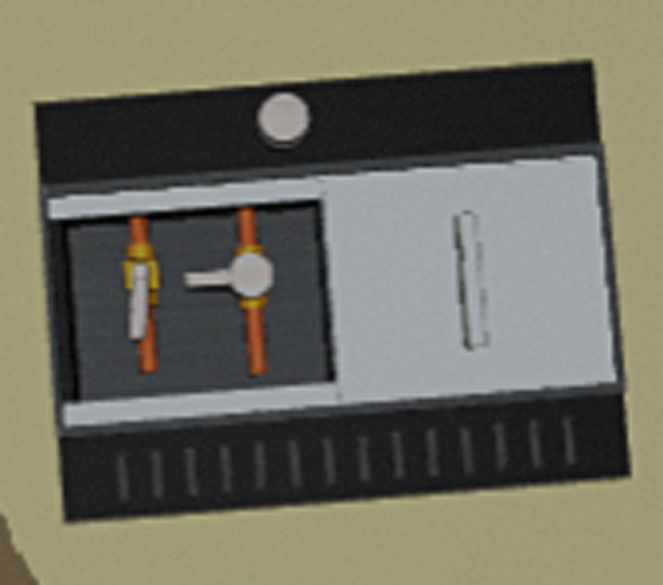

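View pics/scene6.png

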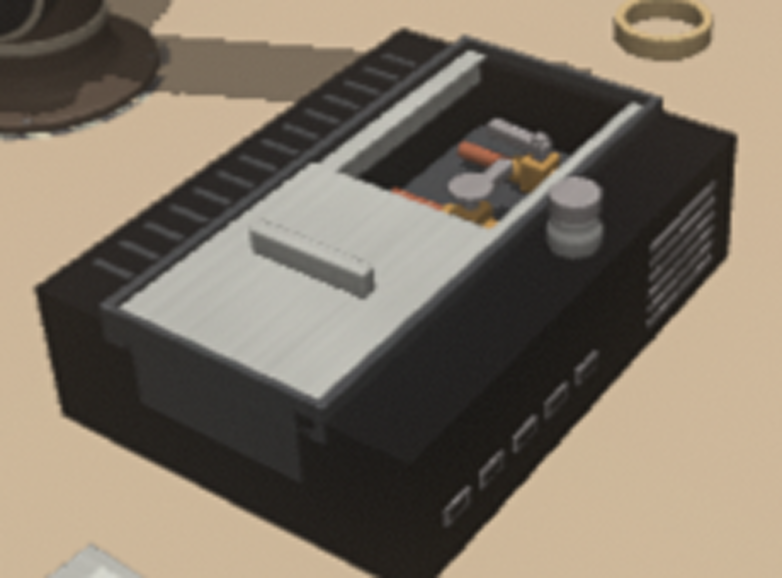

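The disc handle now points to the case's +y, with its bar at (185–230, 278) in the top crop and its centreline within 1 mm of the pivot's x. The plain handle, jar and cover are unchanged. I'll hand in.

```bash
python3 -c "
from station import bot
print(bot.finish_job())"
```

```text
the job is handed in; nothing more can be done
None
```

I slid the cover by its rib to the other end of the case, then pushed the disc-marked handle a quarter turn clockwise to its stop. The job was handed in at about 14.4 s, and no verdict is reported.

My last checks, from both cameras after backing the arm off:
- **Cover:** the rib is at case y of about -0.102 m (top camera) and -0.104 m (scene camera). The cover looks flat on its runners, and it resisted with about 25 N at the end stop.
- **Marked handle:** its bar lies along the case's +y, within about 3 degrees of fully shut. It resisted with about 16 N at the stop.
- **Other handle and jar:** the other handle measures within 1 mm of its position before the lever push in the top camera. The scene camera's readings for it are noisier and can't confirm that closely. The jar looks unmoved.
- **Mouse, tape and drive:** I did not measure these at the end. The arm never came near them.
- **Arm:** it ended clear of everything, with a force reading of about 1 N, which is noise.

No check failed. The two cameras disagreed by 2–4 mm on some points, which doesn't affect the results.

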